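# Gauge the tube carriers and dock the sound one with the alignment gauge

### The job

The three tube carriers in the white rack were set aside because tubes stuck in them; their ball clamps may be seized. Try the steel go gauge in them, gently, pressing with no more than about 10 N, until one lets it down to its collar; leave the gauge fully home in that carrier, as the target for the probe alignment, and stand the carrier upright and fully seated in the empty place of the aluminium dock. Leave the seized carriers in their places in the rack and everything else undisturbed.

Things in the scene. Friction and masses are not known exactly. Their poses are not given: they have to be found in the camera images.
- gauge: steel go gauge: pin 13 mm across, 34 mm long, tip tapered over 2.5 mm; collar 22 mm across, 5 mm thick; hexagonal handle 14 mm across flats, 39 to 67 mm above the tip, button to 70 mm; 60 g. Origin: centre of the tip, z up the pin; two flats face its +y and -y, the rest every 60 deg. Starts in the stand. Home in a carrier (collar on barrel) its tip is 20 mm above the carrier's underside
- stand_mouth (a point): centre of the mouth of the gauge stand: fixed, round, aluminium, 36 mm high, 37 mm across (foot 52 mm). Hole 16 mm across, 35 mm deep, 2 mm countersink: the gauge hangs on its collar, tip 34 mm below this point. Stands left or right of the rack
- carrier_a: tube carrier, one of three that look alike: black base 40 mm across, 12 mm high; white barrel 32 mm across up to 54 mm; 0.17 kg. Bore 14 mm across, 42 mm deep, 2 mm countersink. 16 mm below the top three balls leave 6 mm: sprung if sound (yield at 2 to 4 N), rigid if seized (gauge stops hard about 13 mm down). Origin: centre of underside, z up. Starts upright in any rack pocket
- carrier_b: tube carrier, one of three that look alike: black base 40 mm across, 12 mm high; white barrel 32 mm across up to 54 mm; 0.17 kg. Bore 14 mm across, 42 mm deep, 2 mm countersink. 16 mm below the top three balls leave 6 mm: sprung if sound (yield at 2 to 4 N), rigid if seized (gauge stops hard about 13 mm down). Origin: centre of underside, z up. Starts upright in any rack pocket
- carrier_c: tube carrier, one of three that look alike: black base 40 mm across, 12 mm high; white barrel 32 mm across up to 54 mm; 0.17 kg. Bore 14 mm across, 42 mm deep, 2 mm countersink. 16 mm below the top three balls leave 6 mm: sprung if sound (yield at 2 to 4 N), rigid if seized (gauge stops hard about 13 mm down). Origin: centre of underside, z up. Starts upright in any rack pocket
- rack: fixed white rack, 62 mm (its x) by 192 mm (its y), top 18 mm above the worktop (end plates 22 mm); three pockets 42 mm across, 9 mm deep, at -58, 0 and +58 mm along its y, floors 9 mm above the worktop. Origin: centre of its underside, z up
- dock: fixed aluminium dock, 64 mm (its x) by 148 mm (its y), top 18 mm above the worktop; two pockets along its y: at +37.5 mm a fixed carrier with a capped sample tube in it (tube top 103 mm above the worktop), at -37.5 mm the empty place. Origin: centre of its underside, z up
- dock_place (a point): centre of the floor of the dock's empty pocket, 42 mm in diameter, 9 mm deep, floor 9 mm above the worktop; a seated carrier has its origin here. Axes as the dock's
- sample_tube: capped sample tube, 13 mm in diameter, cap 17 mm, 82 mm long, standing loose in the occupied carrier of the dock; not to be disturbed. Origin at the centre of its lower end
- diluent: small diluent bottle with a black cap, 37 mm in diameter, 70 mm high, loose on the worktop on the other side of the rack from the stand; not to be disturbed. Origin at the centre of its underside
- bottle: dark red reagent bottle, 43 x 52 x 91 mm, loose at the right front of the worktop; not to be disturbed. Origin at the centre of its underside
- marker: marker pen, 130 mm long, 12 mm thick, lying loose at the left front; not to be disturbed. Origin at the middle of its underside
Mind the look-alikes: they are no part of the job. What is shaped like the carrier_c but turquoise is not meant.

How it is judged:
By the outcome, as a careful person would: the job done as asked, in the order asked, and still so for the second after the job is handed in, with the robot touching nothing.
It also fails if it takes over 58 s, if anything falls off the work surface, if the arm or the gripper's body presses on something with over 40 N, if the wrist force passes 120 N, or if a joint passes its speed limit or range.

### The arm

A 6-joint arm with a two-finger parallel gripper is mounted at the origin on a cart in front of the work surface, level with it; the furniture and walls round the work are solid. World frame = base frame: x ahead of the robot, y to its left, z up, the work surface at z = 0. Lengths are in mm, angles in rad, forces in N, time in s.
With the tool pointing down it reaches from about 350 to 950 mm from the base axis. Payload 17.4 kg.
Tool frame: the origin (TCP) lies midway between the tips of the shut fingers; the grasp point (between the pads) lies ctrl.pinch_z behind it (ctrl.pinch_z is the distance from the TCP to the grasp point, in mm); z points along the fingers, y is the line along which they close (so a half turn about z gives the same grasp; the last joint's range is limited). The gripper opens to 93 mm and grips with 3 to 60 N. Pads are 15 mm wide; open, the fingers measure 128 mm over their backs; the gripper's body (75 mm by 188 mm) begins 65 mm behind the grasp point.
Start: joints at [-1.306, 0.116, 1.442, -0, 1.584, -0.038], TCP at [201.271, -644.3, 218.646] pointing down, gripper open.
Joint ranges: [-2.83, 2.83], [-0.83, 2.19], [0.07, 2.5], [-1.14, 4.28], [0.01, 3], [-2.97, 2.97]. Speed limits (rad/s): [1.89, 1.89, 2.22, 3.14, 3.14, 3.14].

### API

Orientations are given as a 3x3 rotation matrix whose columns are the frame's x, y, z axes.
In Python, from bench import ctrl, viewer, workorder gives the robot as it stands. The module is installed in compiled form; this text tells all that it offers.
- The arm moves only by the shell command python3 -m crank 'ROWS' [FORCE]. ROWS is JSON, a list of rows, each a list of 3 entries, a list of its own where there are three numbers: the shift along the tool's x, y, z in mm, then the turn, a rotation vector about the tool's x, y, z in degrees, then the opening, from 0 (shut) to 1 (fully open). A call has 1 to 8 rows; each row shifts and turns the commanded pose from where the row before left it, along the tool's axes as they then stand; what a row does not reach is not made up. A row lasts 1/12 s, in which the tool goes at most 41.7 mm and 7.16 degrees, less where a joint would pass 70% of its speed; a pose out of reach is approached as far as the arm can. A call with a gripper value outside its range is refused whole. The fingers move at their own pace and stop on an object; FORCE is the grip in N (left out, the last holds). Time passes only in rows, so rows that do not move let the fingers close. It gives the time, the measured TCP pose, the force, the opening and the grip force at its end, in the units of the state.
- ctrl.sense(): the state, without advancing time (a new reading comes with each control period).
- viewer.read_camera(name): name is "scene" or "top"; returns the picture (384x512x3 uint8, blue, green, red); there is no depth.
- viewer.camera_model(name): a dict with "camera_matrix" (3x3 intrinsics, pixels), "extrinsics" (4x4, takes a point from world to camera coordinates). Camera axes: x right, y up, looking along -z (the intrinsics and any distortion apply to the point x, -y, -z); pixel columns grow to the right and rows downward; lengths in mm; the calibration is good to about 2 mm. A picture is of the moment at which its call begins. camera_model takes no time and is no camera call.
- workorder.close_job(): hands the job in; it is judged then, once.
The state is a dict: "t": time; "joints": joint angles; "joint_velocities": joint speeds; "joint_efforts": joint torques, N m; "position": TCP position; "tcp_rot": TCP orientation; "contact_force": force on the tool from outside, world axes, zero at the start; "torque": the same for the moment, N m; "width": finger opening in mm; "finger_force": force on a finger pad.
Only numpy, scipy, OpenCV 4.12 (cv2) and the standard library are available. Lean on these libraries where they do the work, as an engineer would, in place of code of your own. Each camera call takes 0.05 s, during which the arm holds its last target. There are 200 camera calls.

## Working session

There is one attempt and no reset: what is moved stays moved. The work goes in short steps, Python scripts to look and compute and a shell command to move; the robot and the scene stay as the last step left them, time stands still between calls to the robot, and variables do not carry over. Pictures are saved under pics/ and viewed, at most 10 in all, crops included, and the job is handed in when it is done.

```bash
mkdir -p pics; cat > h.py <<'E'
import numpy as np, cv2
from bench import ctrl, viewer, workorder
def snap(n,f,crop=None,s=1):
    im=viewer.read_camera(n)
    cv2.imwrite('pics/raw_'+f,im)
    if crop: x0,y0,x1,y1=crop; im=im[y0:y1,x0:x1]
    cv2.imwrite('pics/'+f,cv2.resize(im,None,fx=s,fy=s,interpolation=cv2.INTER_CUBIC))
def P(n):
    m=viewer.camera_model(n); return np.array(m['camera_matrix']),np.array(m['extrinsics']),m
def proj(n,p):
    K,E,_=P(n); c=E[:3,:3]@np.array(p,float)+E[:3,3]; c=c*[1,-1,-1]; q=K@c; return q[:2]/q[2]
def back(n,uv,z):
    K,E,_=P(n); d=np.linalg.inv(K)@[uv[0],uv[1],1]; d=E[:3,:3].T@(d*[1,-1,-1]); o=-E[:3,:3].T@E[:3,3]
    return o+d*(z-o[2])/d[2]
E
python3 - <<'E'
from h import *
snap('top','t0.png',s=1.56); snap('scene','s0.png',s=1.56)
np.set_printoptions(precision=3,suppress=True)
for n in('top','scene'): print(P(n)[2])
print(ctrl.sense(), ctrl.pinch_z)
E
```

```text
{'camera_matrix': array([[443.754,   0.   , 248.439],
       [  0.   , 443.754, 183.633],
       [  0.   ,   0.   ,   1.   ]]), 'extrinsics': array([[    0.017,    -1.   ,    -0.022,     8.571],
       [    0.995,     0.015,     0.103,  -551.157],
       [   -0.102,    -0.024,     0.994, -1440.552],
       [    0.   ,     0.   ,     0.   ,     1.   ]])}
{'camera_matrix': array([[477.123,   0.   , 248.978],
       [  0.   , 477.123, 187.284],
       [  0.   ,   0.   ,   1.   ]]), 'extrinsics': array([[   -0.685,    -0.729,    -0.008,   344.991],
       [    0.342,    -0.331,     0.88 ,  -230.807],
       [   -0.644,     0.6  ,     0.476, -1047.871],
       [    0.   ,     0.   ,     0.   ,     1.   ]])}
{'t': 0.1, 'joints': array([-1.306,  0.116,  1.442,  0.   ,  1.584, -0.038]), 'joint_velocities': array([-0.   ,  0.001, -0.002, -0.   ,  0.002, -0.   ]), 'joint_efforts': array([  0.003, -72.289, -62.386,   0.078,   0.023,  -0.   ]), 'position': array([ 201.244, -644.116,  217.988]), 'tcp_rot': array([[ 0.955,  0.298, -0.   ],
       [ 0.298, -0.955,  0.001],
       [ 0.   , -0.001, -1.   ]]), 'contact_force': array([-0.063,  0.364, -0.047]), 'torque': array([-0.018,  0.017,  0.002]), 'finger_force': 0.0, 'width': 92.99637091133081} 18.8
```

View pics/t0.png

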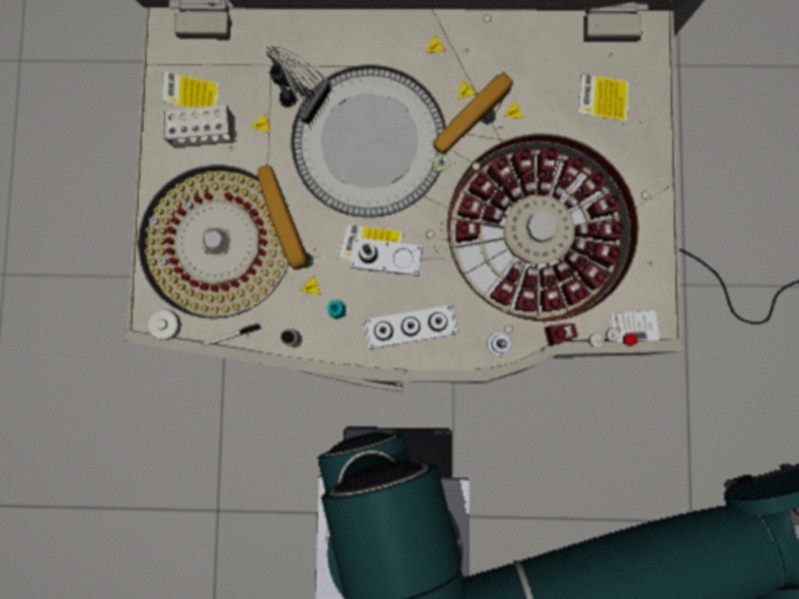

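View pics/s0.png

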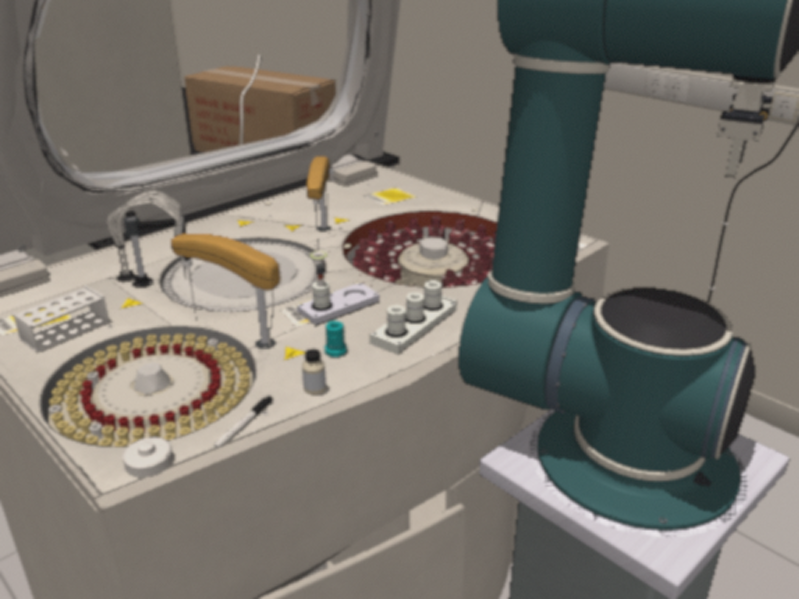

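The top view shows the rack at (410,326) with three carriers, the stand with the gauge at (500,344), and the dock at (387,255) with its empty place on the right at (403,257). The turquoise look-alike at (336,309) stands alone on the worktop and is not meant; the three white-barrelled carriers in the rack are. I'll confirm in one enlarged crop.

```bash
python3 - <<'E'
import cv2
im=cv2.imread('pics/raw_t0.png')[138:238,205:338]
cv2.imwrite('pics/t0c.png',cv2.resize(im,None,fx=6,fy=6,interpolation=cv2.INTER_CUBIC))
E
```

```text
(no output)
```

View pics/t0c.png

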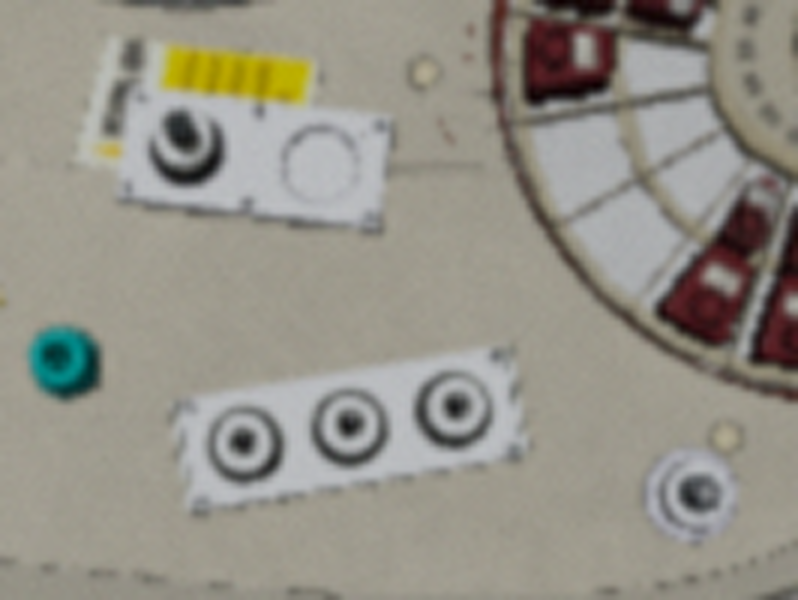

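```bash
python3 - <<'E'
from h import *
np.set_printoptions(precision=1,suppress=True)
im=cv2.imread('pics/raw_s0.png')[150:240,180:300]
cv2.imwrite('pics/s0c.png',cv2.resize(im,None,fx=6.6,fy=6.6,interpolation=cv2.INTER_CUBIC))
f=lambda x,y:(205+(x+.5)/6-.5,138+(y+.5)/6-.5)
for n,x,y,z in [('cl',243,441,63),('cm',350,424,63),('cr',456,405,63),('dockempty',320,165,18),('tubecap',181,127,103),('standfoot',691,494,3),('button',703,491,72),('standfoot',691,494,3),('turq',62,358,54),('dTL',137,97,18),('dTR',390,115,18),('dBL',118,199,18),('dBR',381,231,18),
 ('rTL',178,402,22),('rTR',512,347,22),('rBL',193,512,22),('rBR',526,457,22)]:
    print(n,back('top',f(x,y),z)[:2], np.linalg.norm(back('top',f(x,y),z)[:2]))
E
```

```text
cl [458.6  25.9] 459.3342611547456
cm [468.6 -31.3] 469.670780126735
cr [479.7 -87.8] 487.68045911459944
dockempty [614.9 -12.9] 615.0375317019026
tubecap [621.7  60.3] 624.6393965379182
standfoot [ 435.7 -221.4] 488.754426894998
button [ 435.8 -218.3] 487.4047468734825
standfoot [ 435.7 -221.4] 488.754426894998
turq [502.2 125. ] 517.5505016774958
dTL [651.9  90.1] 658.1195769995127
dTR [643.6 -51.6] 645.7095552523024
dBL [594.2  99.5] 602.4345050374568
dBR [578.3 -47.4] 580.263619324629
rTL [481.2  63.4] 485.3361967630725
rTR [ 514.5 -120.3] 528.3577696718444
rBL [420.9  53.9] 424.291606635408
rBR [ 454.  -128.5] 471.8616185367101
```

View pics/s0c.png

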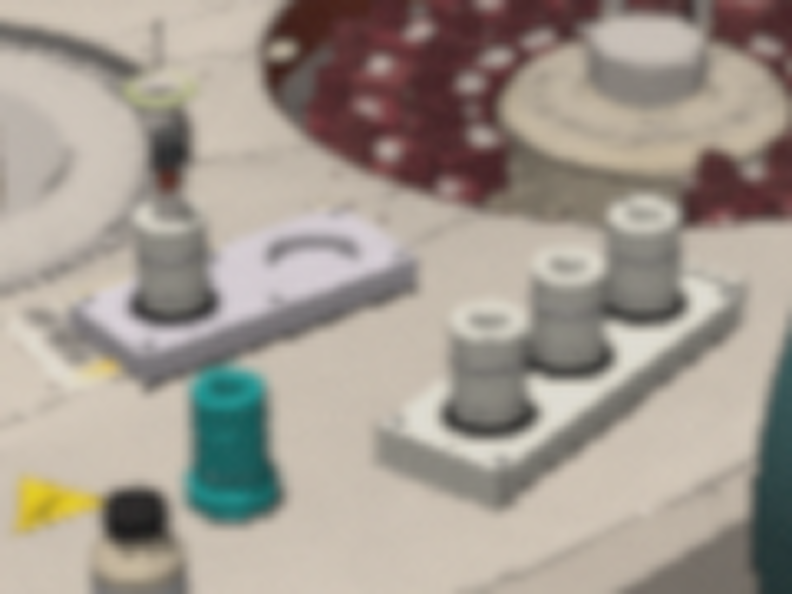

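The scene crop confirms three white-barrelled carriers in the rack (mouths at (488,318), (567,263), (645,213)). The turquoise one stands on the worktop at (230,440). The dock's empty ring is at about (313,250). Next I cross-check both cameras.

```bash
python3 - <<'E'
from h import *
np.set_printoptions(precision=1,suppress=True)
g=lambda x,y:(180+(x+.5)/6.6-.5,150+(y+.5)/6.6-.5)
for n,x,y,z in [('cl',488,318,63),('cm',567,263,63),('cr',645,213,63),('dock',313,255,18)]: print(n,back('scene',g(x,y),z)[:2])
R=ctrl.sense()['tcp_rot'];p=ctrl.sense()['position']
t=np.array([435.8,-220,200.])
print('to stand, tool axes',R.T@(t-p))
E
```

```text
cl [456.2  27.1]
cm [467.  -29.6]
cr [475.5 -86.3]
dock [611.  -10.1]
to stand, tool axes [ 350.4 -334.9   18.4]
```

```bash
cat >> h.py <<'E'
from scipy.spatial.transform import Rotation as Ro
def plan(t,yaw=None,step=40,ops='1'):
    """rows (tool axes) from the measured pose to t; yaw = angle of tool y in deg, tool straight down"""
    s=ctrl.sense(); R=np.array(s['tcp_rot']); p=np.array(s['position']); t=np.array(t,float)
    rv=np.zeros(3)
    if yaw is not None:
        a=np.radians(yaw); y=np.array([np.cos(a),np.sin(a),0]); z=np.array([0,0,-1.])
        rv=Ro.from_matrix(R.T@np.stack([np.cross(y,z),y,z],1)).as_rotvec()
    n=int(max(np.ceil(np.linalg.norm(t-p)/step),np.ceil(np.degrees(np.linalg.norm(rv))/7),1)); d=Ro.from_rotvec(rv/n).as_matrix()
    print(n,'turn/row',np.degrees(rv/n).round(2))
    for i in range(n): print('[%s,%s,%s],'%(str((R.T@(t-p)/n).round(1).tolist()),np.degrees(rv/n).round(1).tolist(),ops),end='\n' if i%8==7 else ''); R=R@d
    print()
def st():
    s=ctrl.sense(); R=np.array(s['tcp_rot'])
    print('t%.2f p'%s['t'],np.round(s['position'],1),'yaw_y %.1f tilt %.2f %.2f'%(np.degrees(np.arctan2(R[1,1],R[0,1])),R[0,2]*57.3,R[1,2]*57.3),'F',np.round(s['contact_force'],2),'T',np.round(s['torque'],3),'w %.1f ff %.1f'%(s['width'],s['finger_force']))
E
python3 -c "
from h import *
st(); plan([435.8,-220,150],10.5,ops='0.6')"
```

```text
t0.10 p [ 201.2 -644.1  218. ] yaw_y -72.7 tilt -0.01 0.06 F [-0.06  0.36 -0.05] T [-0.018  0.017  0.002] w 93.0 ff 0.0
13 turn/row [-0.  -0.  -6.4]
[[26.9, -25.8, 5.3],[-0.0, -0.0, -6.4],0.6],[[29.7, -22.6, 5.3],[-0.0, -0.0, -6.4],0.6],[[32.0, -19.1, 5.3],[-0.0, -0.0, -6.4],0.6],[[33.9, -15.5, 5.2],[-0.0, -0.0, -6.4],0.6],[[35.4, -11.6, 5.2],[-0.0, -0.0, -6.4],0.6],[[36.5, -7.6, 5.2],[-0.0, -0.0, -6.4],0.6],[[37.1, -3.5, 5.2],[-0.0, -0.0, -6.4],0.6],[[37.3, 0.7, 5.2],[-0.0, -0.0, -6.4],0.6],
[[37.0, 4.8, 5.2],[-0.0, -0.0, -6.4],0.6],[[36.2, 8.9, 5.2],[-0.0, -0.0, -6.4],0.6],[[35.0, 12.9, 5.2],[-0.0, -0.0, -6.4],0.6],[[33.3, 16.7, 5.2],[-0.0, -0.0, -6.4],0.6],[[31.2, 20.3, 5.2],[-0.0, -0.0, -6.4],0.6],
```

```bash
python3 -m crank '[[[27,-26,5],[0,0,-6.4],0.6],[[30,-22.5,5],[0,0,-6.4],0.6],[[32,-19,5],[0,0,-6.4],0.6],[[34,-15.5,5],[0,0,-6.4],0.6],[[35.5,-11.5,5],[0,0,-6.4],0.6],[[36.5,-7.5,5],[0,0,-6.4],0.6],[[37,-3.5,5],[0,0,-6.4],0.6],[[37,0.5,5],[0,0,-6.4],0.6]]' 20
python3 -m crank '[[[37,5,5],[0,0,-6.4],0.6],[[36,9,5],[0,0,-6.4],0.6],[[35,13,5],[0,0,-6.4],0.6],[[33,17,5],[0,0,-6.4],0.6],[[31,20,5],[0,0,-6.4],0.6],[[0,0,0],[0,0,0],0.6],[[0,0,0],[0,0,0],0.6]]'
python3 -c "
from h import *
snap('top','t1.png',(270,180,350,240),8)
snap('scene','s1.png',(230,80,350,170),6.6)
st(); plan([435.8,-220,100],10.5,ops='0.6')"
```

```text
t: 0.77
position: [346.2, -381.6, 178.2]
tcp_rot: [[0.361, 0.933, -0.0], [0.933, -0.361, 0.0], [0.0, -0.0, -1.0]]
contact_force: [1.1, -0.3, 0.5]
width: 56.1
finger_force: 0.0
t: 1.35
position: [436.6, -219.4, 153.2]
tcp_rot: [[-0.186, 0.983, -0.001], [0.983, 0.186, 0.0], [0.0, -0.0, -1.0]]
contact_force: [-0.3, -0.5, 1.0]
width: 55.8
finger_force: 0.0
t1.45 p [ 435.9 -221.3  153.6] yaw_y 10.5 tilt -0.01 -0.01 F [-0.02  0.68 -0.39] T [ 0.025 -0.075 -0.01 ] w 55.8 ff 0.0
2 turn/row [-0.01  0.   -0.  ]
[[0.7, 0.1, 26.8],[-0.0, 0.0, -0.0],0.6],[[0.7, 0.1, 26.8],[-0.0, 0.0, -0.0],0.6],
```

View pics/t1.png

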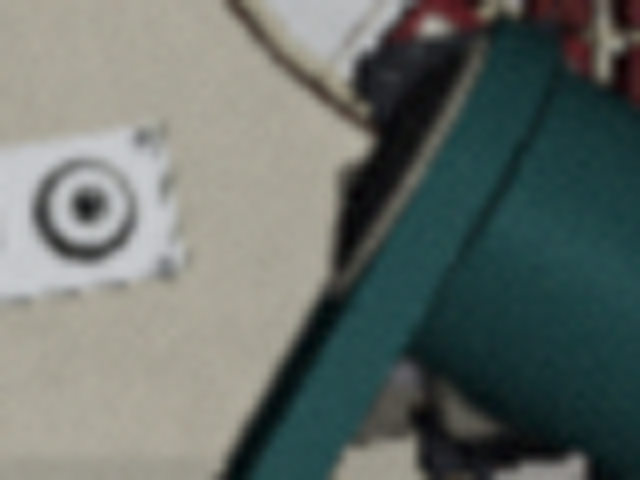

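The top view is now blocked by the arm; the gauge isn't visible. I'll go down at the measured stand position and centre by touch.

```bash
python3 -m crank '[[[1,0,35],[0,0,0],0.5],[[0,0,35],[0,0,0],0.4],[[0,0,25],[0,0,0],0.4],[[0,0,10],[0,0,0],0.4],[[0,0,3],[0,0,0],0.4],[[0,0,0],[0,0,0],0.4]]' 5
python3 -c "
from h import *
st()"
python3 -m crank '[[[0,0,0],[0,0,0],0.2],[[0,0,0],[0,0,0],0.2],[[0,0,0],[0,0,0],0.16],[[0,0,0],[0,0,0],0.12],[[0,0,0],[0,0,0],0.1],[[0,0,0],[0,0,0],0.1]]' 5
python3 -c "
from h import *
snap('scene','s2.png',(230,80,350,170),6.6)
st()"
```

```text
t: 1.95
position: [435.8, -220.8, 46.1]
tcp_rot: [[-0.182, 0.983, -0.0], [0.983, 0.182, 0.0], [0.0, -0.0, -1.0]]
contact_force: [-0.7, -0.4, -0.2]
width: 37.3
finger_force: 0.0
t1.95 p [ 435.8 -220.8   46.1] yaw_y 10.5 tilt -0.01 0.00 F [-0.69 -0.45 -0.17] T [-0.069 -0.118 -0.008] w 37.3 ff 0.0
t: 2.45
position: [436.3, -220.2, 46.4]
tcp_rot: [[-0.183, 0.983, 0.001], [0.983, 0.183, -0.001], [-0.001, 0.001, -1.0]]
contact_force: [-0.9, 0.3, 7.5]
width: 14.2
finger_force: 5.0
t2.50 p [ 436.3 -220.2   46.4] yaw_y 10.6 tilt 0.05 -0.04 F [-1.08 -0.55  6.25] T [-0.029  0.093  0.026] w 14.0 ff 5.0
```

View pics/s2.png

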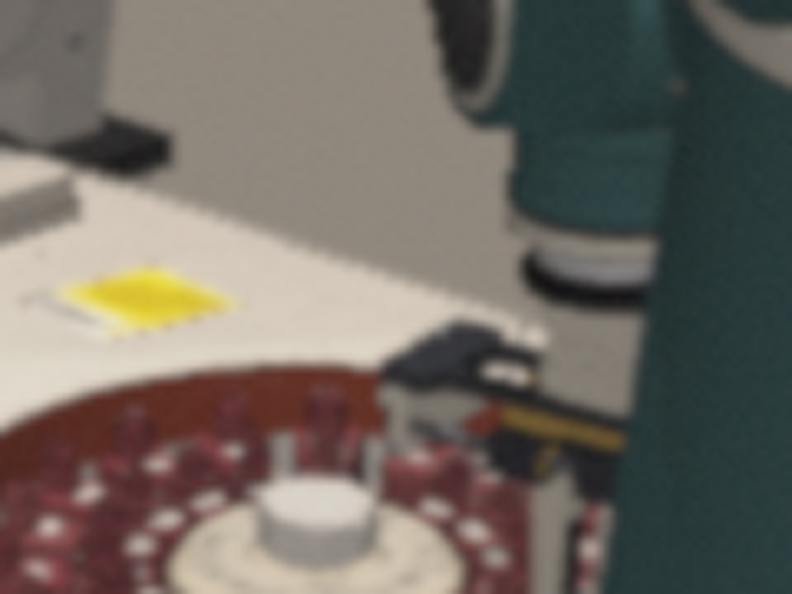

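Width 14.0 mm means the grip is on two flats. The 6 N upward force suggests the fingertips touch the collar. Firming up and lifting.

```bash
python3 -m crank '[[[0,0,-1],[0,0,0],0.1],[[0,0,0],[0,0,0],0.1]]' 12
python3 -c "
from h import *
st()"
python3 -m crank '[[[0,0,0],[0,0,0],0.1],[[0,0,-5],[0,0,0],0.1],[[0,0,-15],[0,0,0],0.1],[[0,0,-25],[0,0,0],0.1],[[0,0,-30],[0,0,0],0.1],[[0,0,-5],[0,0,0],0.1],[[0,0,0],[0,0,0],0.1],[[0,0,0],[0,0,0],0.1]]' 25
python3 -c "
from h import *
st(); plan([478,-87,127],None,ops='0.1')"
```

```text
t: 2.67
position: [436.0, -220.0, 46.8]
tcp_rot: [[-0.183, 0.983, 0.0], [0.983, 0.183, -0.0], [-0.0, 0.0, -1.0]]
contact_force: [0.2, -0.1, -0.5]
width: 14.0
finger_force: 12.0
t2.67 p [ 436.  -220.    46.8] yaw_y 10.6 tilt 0.01 -0.00 F [ 0.21 -0.06 -0.5 ] T [-0.095 -0.098 -0.014] w 14.0 ff 12.0
t: 3.33
position: [435.8, -219.9, 126.3]
tcp_rot: [[-0.183, 0.983, -0.0], [0.983, 0.183, 0.0], [0.0, -0.0, -1.0]]
contact_force: [-0.1, 0.7, -1.0]
width: 13.7
finger_force: 25.0
t3.33 p [ 435.8 -219.9  126.3] yaw_y 10.5 tilt -0.00 0.00 F [-0.06  0.72 -0.98] T [-0.005 -0.053  0.021] w 13.7 ff 25.0
4 turn/row [0. 0. 0.]
[[30.7, 16.4, -0.2],[0.0, 0.0, 0.0],0.1],[[30.7, 16.4, -0.2],[0.0, 0.0, 0.0],0.1],[[30.7, 16.4, -0.2],[0.0, 0.0, 0.0],0.1],[[30.7, 16.4, -0.2],[0.0, 0.0, 0.0],0.1],
```

```bash
python3 -m crank '[[[31,16.5,0],[0,0,0],0.1],[[31,16.5,0],[0,0,0],0.1],[[31,16.5,0],[0,0,0],0.1],[[30,16,0],[0,0,0],0.1],[[0,0,10],[0,0,0],0.1],[[0,0,0],[0,0,0],0.1]]'
python3 -c "
from h import *
st()
np.set_printoptions(precision=1,suppress=True)
snap('top','t3.png'); snap('scene','s3.png')
a=cv2.imread('pics/t3.png')[150:240,220:340]; b=cv2.imread('pics/s3.png')[120:210,230:350]
r=lambda i:cv2.resize(i,(760//2*1,285))
cv2.imwrite('pics/m3.png',np.hstack([cv2.resize(a,None,fx=3.3,fy=6.6//1*1.0) if 0 else cv2.resize(a[:, :60],None,fx=6.6,fy=6.6,interpolation=2),cv2.resize(b[:, :60],None,fx=6.6,fy=6.6,interpolation=2)]))
print(proj('scene',[478,-87,63]),proj('scene',[478,-87,75]))"
```

```text
t: 3.83
position: [477.0, -85.5, 113.7]
tcp_rot: [[-0.186, 0.983, -0.004], [0.983, 0.186, 0.001], [0.002, -0.003, -1.0]]
contact_force: [-0.1, -0.5, -1.1]
width: 13.6
finger_force: 25.0
t3.83 p [477.  -85.5 113.7] yaw_y 10.7 tilt -0.21 0.05 F [-0.07 -0.51 -1.13] T [-0.052 -0.033  0.026] w 13.6 ff 25.0
[276.9 181.5] [276.9 177.8]
```

View pics/m3.png

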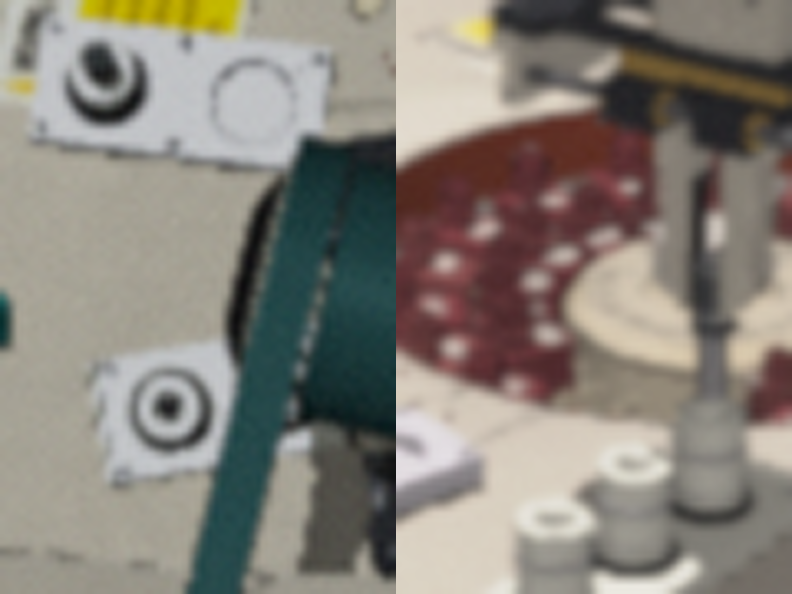

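The left half shows the mid and right carriers partly covered by the arm. The right half shows the pin at x≈712 centred over the right carrier's barrel (675–748), tip just above the mouth. Descending gently with a force guard between calls.

```bash
cat > g.py <<'E'
import sys
from h import *
s=ctrl.sense(); st(); F=np.array(s['contact_force']); sys.exit(int(F[2]>float(sys.argv[1]) or np.hypot(F[0],F[1])>float(sys.argv[2])))
E
python3 -m crank '[[[0,0,4],[0,0,0],0.1],[[0,0,0],[0,0,0],0.1]]' >/dev/null; python3 g.py 5 4 &&
python3 -m crank '[[[0,0,3],[0,0,0],0.1],[[0,0,0],[0,0,0],0.1]]' >/dev/null && python3 g.py 5 4 &&
python3 -m crank '[[[0,0,1.5],[0,0,0],0.1],[[0,0,0],[0,0,0],0.1]]' >/dev/null && python3 g.py 5 4 &&
python3 -m crank '[[[0,0,1.5],[0,0,0],0.1],[[0,0,0],[0,0,0],0.1]]' >/dev/null && python3 g.py 5 4 &&
python3 -m crank '[[[0,0,1.5],[0,0,0],0.1],[[0,0,0],[0,0,0],0.1]]' >/dev/null && python3 g.py 5 4
```

```text
t4.10 p [477.4 -88.  111.9] yaw_y 10.5 tilt -0.05 0.00 F [ 0.65  0.66 -0.86] T [-0.017 -0.112  0.051] w 13.7 ff 25.0
t4.27 p [477.6 -87.6 109.2] yaw_y 10.5 tilt -0.02 0.00 F [ 0.28  0.64 -0.31] T [-0.02  -0.114  0.008] w 13.9 ff 25.0
t4.43 p [477.7 -87.3 108. ] yaw_y 10.5 tilt -0.01 0.00 F [ 0.13  0.43 -0.86] T [-0.04  -0.1    0.013] w 13.6 ff 25.0
t4.60 p [477.8 -87.1 106.5] yaw_y 10.5 tilt -0.01 0.00 F [-0.09  0.89 -1.09] T [-0.054 -0.117 -0.045] w 13.4 ff 25.0
t4.77 p [477.7 -87.  104.9] yaw_y 10.6 tilt -0.02 0.00 F [0.8  0.34 0.11] T [-0.004 -0.088  0.008] w 13.6 ff 25.0
```

```bash

python3 -m crank '[[[0,0,1.5],[0,0,0],0.1],[[0,0,0],[0,0,0],0.1]]' >/dev/null; python3 g.py 5 3.5 &&
python3 -m crank '[[[0,0,1.5],[0,0,0],0.1],[[0,0,0],[0,0,0],0.1]]' >/dev/null && python3 g.py 5 3.5 &&
python3 -m crank '[[[0,0,1.5],[0,0,0],0.1],[[0,0,0],[0,0,0],0.1]]' >/dev/null && python3 g.py 5 3.5 &&
python3 -m crank '[[[0,0,1.5],[0,0,0],0.1],[[0,0,0],[0,0,0],0.1]]' >/dev/null && python3 g.py 5 3.5 &&
python3 -m crank '[[[0,0,1],[0,0,0],0.1],[[0,0,0],[0,0,0],0.1]]' >/dev/null && python3 g.py 4.5 3.5 &&
python3 -m crank '[[[0,0,0.5],[0,0,0],0.1],[[0,0,0],[0,0,0],0.1]]' >/dev/null && python3 g.py 4.5 3.5 &&
python3 -m crank '[[[0,0,0.5],[0,0,0],0.1],[[0,0,0],[0,0,0],0.1]]' >/dev/null && python3 g.py 4.5 3.5 &&
python3 -m crank '[[[0,0,0.5],[0,0,0],0.1],[[0,0,0],[0,0,0],0.1]]' >/dev/null && python3 g.py 4.5 3.5
```

```text
t4.93 p [477.8 -87.1 103.4] yaw_y 10.5 tilt -0.01 0.00 F [ 0.46 -0.72 -0.57] T [-0.016 -0.114 -0.039] w 13.4 ff 25.0
t5.10 p [477.8 -87.1 102. ] yaw_y 10.6 tilt 0.00 -0.00 F [ 1.05 -1.25 -0.29] T [-0.126 -0.249  0.042] w 14.0 ff 25.0
t5.27 p [477.8 -87.1 100.4] yaw_y 10.5 tilt -0.00 0.00 F [ 0.58 -0.28 -0.  ] T [-0.082 -0.203  0.016] w 13.6 ff 25.0
t5.43 p [477.7 -87.1  98.9] yaw_y 10.6 tilt -0.01 0.00 F [ 0.35  0.08 -1.85] T [-0.127 -0.238  0.013] w 13.6 ff 25.0
t5.60 p [477.8 -87.1  98. ] yaw_y 10.5 tilt -0.01 0.00 F [ 0.85 -0.08 -0.86] T [-0.116 -0.218  0.008] w 13.8 ff 25.0
t5.77 p [477.8 -87.1  97.6] yaw_y 10.5 tilt -0.00 0.00 F [ 0.83 -0.29 -1.27] T [-0.086 -0.263  0.036] w 14.3 ff 25.0
t5.93 p [477.8 -87.1  97.1] yaw_y 10.5 tilt -0.00 0.00 F [ 0.56 -0.75 -0.66] T [-0.09  -0.289  0.024] w 13.8 ff 25.0
t6.10 p [477.8 -87.1  96.6] yaw_y 10.5 tilt -0.00 0.00 F [ 0.24 -1.46 -1.18] T [-0.128 -0.245 -0.008] w 14.2 ff 25.0
```

```bash

python3 -m crank '[[[0,0,0.5],[0,0,0],0.1],[[0,0,0],[0,0,0],0.1]]' >/dev/null; python3 g.py 4 3.5 &&
python3 -m crank '[[[0,0,0.3],[0,0,0],0.1],[[0,0,0],[0,0,0],0.1]]' >/dev/null && python3 g.py 4 3.5 &&
python3 -m crank '[[[0,0,0.3],[0,0,0],0.1]]' >/dev/null && python3 g.py 4 3.5 &&
python3 -m crank '[[[0,0,0.3],[0,0,0],0.1]]' >/dev/null && python3 g.py 4 3.5 &&
python3 -m crank '[[[0,0,0.3],[0,0,0],0.1]]' >/dev/null && python3 g.py 4 3.5 &&
python3 -m crank '[[[0,0,0.3],[0,0,0],0.1]]' >/dev/null && python3 g.py 4 3.5 &&
python3 -m crank '[[[0,0,0.3],[0,0,0],0.1]]' >/dev/null && python3 g.py 4 3.5 &&
python3 -m crank '[[[0,0,0.3],[0,0,0],0.1]]' >/dev/null && python3 g.py 4 3.5
```

```text
t6.27 p [477.8 -87.1  96.1] yaw_y 10.6 tilt -0.00 0.00 F [ 0.67 -0.12 -0.97] T [-0.139 -0.239  0.003] w 13.9 ff 25.0
t6.43 p [477.8 -87.1  95.8] yaw_y 10.5 tilt -0.00 0.00 F [ 0.54 -1.62 -0.51] T [-0.196 -0.24   0.038] w 13.9 ff 25.0
t6.52 p [477.8 -87.1  95.6] yaw_y 10.6 tilt 0.00 -0.00 F [ 0.63 -0.13 -0.14] T [-0.166 -0.279  0.05 ] w 13.7 ff 25.0
t6.60 p [477.8 -87.1  95.2] yaw_y 10.6 tilt -0.00 -0.00 F [ 0.94 -0.71 -0.9 ] T [-0.137 -0.293 -0.013] w 13.7 ff 25.0
t6.68 p [477.8 -87.1  94.9] yaw_y 10.5 tilt 0.00 0.00 F [ 1.69 -0.35 -0.24] T [-0.112 -0.273 -0.001] w 13.7 ff 25.0
t6.77 p [477.8 -87.1  94.6] yaw_y 10.5 tilt -0.00 0.00 F [ 0.8  -0.62 -0.47] T [-0.133 -0.207  0.008] w 13.5 ff 25.0
t6.85 p [477.9 -87.1  94.4] yaw_y 10.6 tilt 0.01 -0.00 F [ 1.03 -0.4   0.35] T [-0.137 -0.264  0.002] w 13.9 ff 25.0
t6.93 p [477.9 -87.1  94.1] yaw_y 10.5 tilt 0.02 -0.01 F [ 1.22 -1.2   1.35] T [-0.229 -0.392 -0.005] w 14.1 ff 25.0
```

```bash

python3 -m crank '[[[0,0,0.2],[0,0,0],0.1]]' >/dev/null; python3 g.py 4.5 5 &&
python3 -m crank '[[[0,0,0.2],[0,0,0],0.1]]' >/dev/null && python3 g.py 4.5 5 &&
python3 -m crank '[[[0,0,0.2],[0,0,0],0.1]]' >/dev/null && python3 g.py 4.5 5 &&
python3 -m crank '[[[0,0,0.2],[0,0,0],0.1]]' >/dev/null && python3 g.py 4.5 5 &&
python3 -m crank '[[[0,0,0.2],[0,0,0],0.1]]' >/dev/null && python3 g.py 4.5 5 &&
python3 -m crank '[[[0,0,0.2],[0,0,0],0.1]]' >/dev/null && python3 g.py 4.5 5
```

```text
t7.02 p [478.  -87.1  94. ] yaw_y 10.5 tilt 0.03 -0.01 F [ 0.71 -0.59  2.27] T [-0.176 -0.402  0.021] w 13.1 ff 25.0
t7.10 p [478.  -87.2  93.9] yaw_y 10.5 tilt 0.03 -0.01 F [ 1.03 -0.91  2.51] T [-0.244 -0.328 -0.007] w 13.8 ff 25.0
t7.18 p [478.  -87.2  93.8] yaw_y 10.6 tilt 0.04 -0.01 F [ 0.64 -0.4   4.48] T [-0.214 -0.376 -0.033] w 14.0 ff 25.0
t7.27 p [478.1 -87.2  93.6] yaw_y 10.6 tilt 0.04 -0.01 F [ 1.72 -0.39  5.04] T [-0.243 -0.465  0.004] w 13.6 ff 25.0
```

```bash

python3 -m crank '[[[0,0,0.2],[0,0,0],0.1],[[0,0,0],[0,0,0],0.1]]' >/dev/null; python3 g.py 5.6 5 &&
python3 -m crank '[[[0,0,0.2],[0,0,0],0.1]]' >/dev/null && python3 g.py 5.6 5
```

```text
t7.43 p [478.1 -87.2  93.4] yaw_y 10.5 tilt 0.04 -0.01 F [ 1.81 -1.    4.49] T [-0.224 -0.436 -0.03 ] w 13.6 ff 25.0
t7.52 p [478.1 -87.2  93.3] yaw_y 10.5 tilt 0.05 -0.01 F [1.49 0.18 7.8 ] T [-0.164 -0.371  0.038] w 13.7 ff 25.0
```

It pushed back to a net ~8.6 N at about 13 mm with no yield, so the right carrier is seized. Withdrawing and moving to the middle one (+58 along tool x).

```bash
python3 -m crank '[[[0,0,-2],[0,0,0],0.1],[[0,0,-8],[0,0,0],0.1],[[0,0,-15],[0,0,0],0.1],[[20,0,-3],[0,0,0],0.1],[[30,0,0],[0,0,0],0.1],[[8,0,0],[0,0,0],0.1],[[0,0,0],[0,0,0],0.1],[[0,0,0],[0,0,0],0.1]]'>/dev/null; python3 g.py 3 3 &&
python3 -m crank '[[[0,0,8],[0,0,0],0.1],[[0,0,3],[0,0,0],0.1],[[0,0,0],[0,0,0],0.1]]'>/dev/null && python3 g.py 3 3 &&
python3 -m crank '[[[0,0,1.5],[0,0,0],0.1],[[0,0,1.5],[0,0,0],0.1]]'>/dev/null && python3 g.py 3 3 &&
python3 -m crank '[[[0,0,1.5],[0,0,0],0.1],[[0,0,1.5],[0,0,0],0.1]]'>/dev/null && python3 g.py 3 3 &&
python3 -m crank '[[[0,0,1.5],[0,0,0],0.1],[[0,0,1.5],[0,0,0],0.1]]'>/dev/null && python3 g.py 3 3 &&
python3 -m crank '[[[0,0,1.5],[0,0,0],0.1],[[0,0,0],[0,0,0],0.1]]'>/dev/null && python3 g.py 3 3
```

```text
t8.18 p [467.1 -30.  121. ] yaw_y 10.6 tilt -0.01 -0.01 F [-0.83 -0.41 -0.97] T [-0.04  -0.126  0.005] w 13.6 ff 25.0
t8.43 p [466.7 -30.6 108.5] yaw_y 10.5 tilt -0.11 0.01 F [-0.26  0.12 -0.95] T [-0.003 -0.062 -0.055] w 13.6 ff 25.0
t8.60 p [467.3 -30.4 106.7] yaw_y 10.5 tilt -0.01 -0.00 F [ 0.25 -0.53 -0.48] T [-0.026 -0.139  0.021] w 13.4 ff 25.0
t8.77 p [467.2 -30.2 103.7] yaw_y 10.5 tilt 0.00 -0.00 F [-0.21 -0.13 -0.95] T [-0.065 -0.144  0.003] w 13.8 ff 25.0
t8.93 p [467.3 -30.1 100.8] yaw_y 10.5 tilt 0.02 -0.01 F [ 0.79 -0.4  -0.36] T [-0.134 -0.218 -0.007] w 13.6 ff 25.0
t9.10 p [467.1 -30.   99. ] yaw_y 10.6 tilt -0.01 -0.00 F [ 1.78  0.01 -1.36] T [-0.127 -0.232 -0.003] w 13.9 ff 25.0
```

```bash

python3 -m crank '[[[0,0,1.5],[0,0,0],0.1],[[0,0,1],[0,0,0],0.1],[[0,0,0],[0,0,0],0.1]]'>/dev/null; python3 g.py 3 4 &&
for i in 1 ; do python3 -m crank '[[[0,0,0.5],[0,0,0],0.1],[[0,0,0.5],[0,0,0],0.1]]'>/dev/null && python3 g.py 3 4; done &&
python3 -m crank '[[[0,0,0.3],[0,0,0],0.1],[[0,0,0.3],[0,0,0],0.1]]'>/dev/null && python3 g.py 4 4 &&
python3 -m crank '[[[0,0,0.3],[0,0,0],0.1]]'>/dev/null && python3 g.py 4 4 &&
python3 -m crank '[[[0,0,0.2],[0,0,0],0.1]]'>/dev/null && python3 g.py 4 4 &&
python3 -m crank '[[[0,0,0.2],[0,0,0],0.1]]'>/dev/null && python3 g.py 4 4 &&
python3 -m crank '[[[0,0,0.2],[0,0,0],0.1]]'>/dev/null && python3 g.py 4 4 &&
python3 -m crank '[[[0,0,0.2],[0,0,0],0.1]]'>/dev/null && python3 g.py 4.5 4 &&
python3 -m crank '[[[0,0,0.2],[0,0,0],0.1]]'>/dev/null && python3 g.py 4.5 4 &&
python3 -m crank '[[[0,0,0.2],[0,0,0],0.1]]'>/dev/null && python3 g.py 4.5 4 &&
python3 -m crank '[[[0,0,0.2],[0,0,0],0.1]]'>/dev/null && python3 g.py 4.5 4
```

```text
t9.35 p [467.1 -30.1  96.6] yaw_y 10.5 tilt -0.01 0.00 F [ 0.73 -0.8  -1.39] T [-0.116 -0.279 -0.073] w 13.8 ff 25.0
t9.52 p [467.2 -30.1  95.9] yaw_y 10.5 tilt 0.01 -0.00 F [ 0.49 -0.45 -0.45] T [-0.144 -0.307  0.013] w 13.7 ff 25.0
t9.68 p [467.2 -30.1  95.3] yaw_y 10.5 tilt -0.00 -0.00 F [1.25 0.53 0.45] T [-0.169 -0.313 -0.022] w 13.7 ff 25.0
t9.77 p [467.2 -30.1  94.9] yaw_y 10.5 tilt 0.00 -0.00 F [ 0.52  0.28 -0.5 ] T [-0.137 -0.278 -0.04 ] w 13.9 ff 25.0
t9.85 p [467.2 -30.1  94.7] yaw_y 10.5 tilt 0.00 -0.00 F [ 0.42 -0.41 -0.49] T [-0.125 -0.291 -0.009] w 13.7 ff 25.0
t9.93 p [467.2 -30.1  94.6] yaw_y 10.6 tilt 0.01 -0.00 F [ 0.76 -0.36  0.05] T [-0.175 -0.292 -0.019] w 13.6 ff 25.0
t10.02 p [467.3 -30.1  94.4] yaw_y 10.5 tilt 0.01 -0.00 F [ 1.51 -0.18  1.46] T [-0.137 -0.315  0.03 ] w 13.7 ff 25.0
t10.10 p [467.3 -30.1  94.3] yaw_y 10.5 tilt 0.02 -0.00 F [ 0.93 -0.65  1.37] T [-0.202 -0.354 -0.006] w 13.9 ff 25.0
t10.18 p [467.3 -30.1  94.1] yaw_y 10.6 tilt 0.02 -0.00 F [ 0.31 -0.22  2.03] T [-0.143 -0.421 -0.048] w 13.8 ff 25.0
t10.27 p [467.3 -30.1  93.9] yaw_y 10.5 tilt 0.02 -0.00 F [ 1.89 -1.08  1.39] T [-0.194 -0.451  0.032] w 13.4 ff 25.0
t10.35 p [467.3 -30.1  93.7] yaw_y 10.5 tilt 0.02 -0.00 F [ 0.99 -1.11  1.63] T [-0.21  -0.376  0.019] w 13.7 ff 25.0
```

```bash

python3 -m crank '[[[0,0,0.3],[0,0,0],0.1]]'>/dev/null; python3 g.py 4.5 4 &&
python3 -m crank '[[[0,0,0.3],[0,0,0],0.1]]'>/dev/null && python3 g.py 4.5 4 &&
python3 -m crank '[[[0,0,0.3],[0,0,0],0.1]]'>/dev/null && python3 g.py 5 4 &&
python3 -m crank '[[[0,0,0.3],[0,0,0],0.1]]'>/dev/null && python3 g.py 5 4 &&
python3 -m crank '[[[0,0,0.4],[0,0,0],0.1]]'>/dev/null && python3 g.py 5 4 &&
python3 -m crank '[[[0,0,0.5],[0,0,0],0.1]]'>/dev/null && python3 g.py 5 4 &&
python3 -m crank '[[[0,0,0.5],[0,0,0],0.1]]'>/dev/null && python3 g.py 5 4 &&
python3 -m crank '[[[0,0,0.6],[0,0,0],0.1]]'>/dev/null && python3 g.py 5 4 &&
python3 -m crank '[[[0,0,0.6],[0,0,0],0.1]]'>/dev/null && python3 g.py 5 4
```

```text
t10.43 p [467.3 -30.1  93.3] yaw_y 10.5 tilt 0.01 -0.00 F [ 1.05 -0.57  1.18] T [-0.247 -0.361  0.022] w 13.5 ff 25.0
t10.52 p [467.3 -30.1  93. ] yaw_y 10.6 tilt 0.01 0.00 F [ 0.99 -1.07  1.65] T [-0.179 -0.409  0.004] w 13.6 ff 25.0
t10.60 p [467.3 -30.1  92.7] yaw_y 10.5 tilt 0.01 -0.00 F [ 0.9  -1.14  2.59] T [-0.213 -0.482  0.033] w 13.7 ff 25.0
t10.68 p [467.3 -30.1  92.4] yaw_y 10.5 tilt 0.01 -0.00 F [ 1.22 -0.91  1.91] T [-0.209 -0.453 -0.036] w 13.8 ff 25.0
t10.77 p [467.3 -30.1  92. ] yaw_y 10.5 tilt 0.01 -0.00 F [ 1.09 -0.98  2.07] T [-0.178 -0.483 -0.028] w 13.9 ff 25.0
t10.85 p [467.3 -30.1  91.5] yaw_y 10.5 tilt 0.01 -0.00 F [ 1.38 -0.37  2.35] T [-0.202 -0.495 -0.02 ] w 13.9 ff 25.0
t10.93 p [467.2 -30.1  90.9] yaw_y 10.5 tilt 0.00 -0.00 F [ 1.61 -1.39  1.81] T [-0.215 -0.483 -0.049] w 14.0 ff 25.0
t11.02 p [467.2 -30.1  90.3] yaw_y 10.6 tilt -0.00 0.00 F [ 1.49 -1.06  1.74] T [-0.206 -0.491 -0.021] w 13.8 ff 25.0
t11.10 p [467.1 -30.   89.6] yaw_y 10.6 tilt -0.01 0.00 F [ 1.09 -0.66  0.65] T [-0.077 -0.397  0.038] w 13.6 ff 25.0
```

The middle carrier yields at a net ~3 N, so it is the sound one. Pressing on to the collar.

```bash

python3 -m crank '[[[0,0,1],[0,0,0],0.1],[[0,0,1],[0,0,0],0.1],[[0,0,1],[0,0,0],0.1]]'>/dev/null; python3 g.py 5 4 &&
python3 -m crank '[[[0,0,1],[0,0,0],0.1],[[0,0,1],[0,0,0],0.1],[[0,0,1],[0,0,0],0.1]]'>/dev/null && python3 g.py 5 4 &&
python3 -m crank '[[[0,0,1],[0,0,0],0.1],[[0,0,1],[0,0,0],0.1],[[0,0,1],[0,0,0],0.1]]'>/dev/null && python3 g.py 5 4 &&
python3 -m crank '[[[0,0,1],[0,0,0],0.1],[[0,0,1],[0,0,0],0.1],[[0,0,1],[0,0,0],0.1]]'>/dev/null && python3 g.py 5 4 &&
python3 -m crank '[[[0,0,0.8],[0,0,0],0.1],[[0,0,0.2],[0,0,0],0.1]]'>/dev/null && python3 g.py 5 4 &&
python3 -m crank '[[[0,0,0.5],[0,0,0],0.1],[[0,0,0],[0,0,0],0.1]]'>/dev/null && python3 g.py 5 4 &&
python3 -m crank '[[[0,0,0.4],[0,0,0],0.1]]'>/dev/null && python3 g.py 5 4 &&
python3 -m crank '[[[0,0,0.3],[0,0,0],0.1]]'>/dev/null && python3 g.py 5 4 &&
python3 -m crank '[[[0,0,0.3],[0,0,0],0.1]]'>/dev/null && python3 g.py 5 4 &&
python3 -m crank '[[[0,0,0.3],[0,0,0],0.1]]'>/dev/null && python3 g.py 5 4 
```

```text
t11.35 p [467.1 -30.1  86.5] yaw_y 10.5 tilt -0.02 0.00 F [ 1.28 -0.56  0.26] T [-0.228 -0.441 -0.005] w 13.6 ff 25.0
t11.60 p [467.2 -30.1  83.6] yaw_y 10.5 tilt -0.00 0.00 F [ 1.71 -0.42  0.57] T [-0.151 -0.451  0.031] w 13.8 ff 25.0
t11.85 p [467.2 -30.1  80.6] yaw_y 10.5 tilt 0.00 -0.00 F [ 0.84 -0.33  0.91] T [-0.199 -0.418 -0.014] w 14.0 ff 25.0
t12.10 p [467.2 -30.1  77.7] yaw_y 10.5 tilt 0.01 -0.00 F [ 1.4  -0.88  0.88] T [-0.232 -0.453  0.018] w 13.7 ff 25.0
t12.27 p [467.2 -30.1  76.6] yaw_y 10.6 tilt -0.01 0.00 F [ 2.51 -0.84 -0.4 ] T [-0.246 -0.448 -0.007] w 13.5 ff 25.0
t12.43 p [467.1 -30.   76.1] yaw_y 10.5 tilt -0.01 0.00 F [-0.16 -0.8  -1.54] T [-0.106 -0.239  0.019] w 13.6 ff 25.0
t12.52 p [467.1 -30.1  75.8] yaw_y 10.5 tilt -0.01 0.00 F [ 0.69 -0.87  0.59] T [-0.189 -0.454  0.031] w 13.9 ff 25.0
t12.60 p [467.1 -30.   75.5] yaw_y 10.6 tilt -0.01 0.00 F [ 0.77 -0.17  0.7 ] T [-0.195 -0.336  0.008] w 13.8 ff 25.0
t12.68 p [467.2 -30.1  75.2] yaw_y 10.5 tilt -0.01 0.00 F [ 0.54 -0.51  0.29] T [-0.083 -0.316  0.095] w 13.4 ff 25.0
t12.77 p [467.2 -30.1  74.9] yaw_y 10.5 tilt -0.01 0.00 F [ 1.32 -0.61  0.48] T [-0.16  -0.327 -0.013] w 13.8 ff 25.0
```

```bash

python3 -m crank '[[[0,0,0.4],[0,0,0],0.1]]'>/dev/null; python3 g.py 5 4 &&
python3 -m crank '[[[0,0,0.3],[0,0,0],0.1]]'>/dev/null && python3 g.py 5 4 &&
python3 -m crank '[[[0,0,0.3],[0,0,0],0.1]]'>/dev/null && python3 g.py 5 4 &&
python3 -m crank '[[[0,0,0.2],[0,0,0],0.1]]'>/dev/null && python3 g.py 5 4 &&
python3 -m crank '[[[0,0,0.2],[0,0,0],0.1]]'>/dev/null && python3 g.py 5 4 &&
python3 -m crank '[[[0,0,0.2],[0,0,0],0.1]]'>/dev/null && python3 g.py 5 4 &&
python3 -m crank '[[[0,0,0.2],[0,0,0],0.1]]'>/dev/null && python3 g.py 5 4 &&
python3 -m crank '[[[0,0,0.2],[0,0,0],0.1]]'>/dev/null && python3 g.py 5 4 &&
python3 -m crank '[[[0,0,0.2],[0,0,0],0.1]]'>/dev/null && python3 g.py 5 4 &&
python3 -m crank '[[[0,0,0.2],[0,0,0],0.1]]'>/dev/null && python3 g.py 5 4 
```

```text
t12.85 p [467.2 -30.   74.5] yaw_y 10.6 tilt -0.00 0.00 F [ 0.83 -0.86  0.13] T [-0.141 -0.324  0.017] w 14.1 ff 25.0
t12.93 p [467.2 -30.   74.2] yaw_y 10.6 tilt -0.00 0.00 F [ 0.64 -0.5  -0.48] T [-0.203 -0.334 -0.032] w 13.6 ff 25.0
t13.02 p [467.2 -30.1  73.9] yaw_y 10.5 tilt -0.01 0.00 F [ 0.74 -0.15  0.88] T [-0.146 -0.325  0.001] w 13.2 ff 25.0
t13.10 p [467.2 -30.1  73.7] yaw_y 10.5 tilt -0.00 -0.00 F [ 1.39 -0.76  0.48] T [-0.101 -0.324  0.025] w 14.1 ff 25.0
t13.18 p [467.2 -30.1  73.5] yaw_y 10.6 tilt -0.00 0.00 F [ 1.23 -0.67  0.76] T [-0.161 -0.36   0.035] w 13.8 ff 25.0
t13.27 p [467.3 -30.1  73.5] yaw_y 10.5 tilt 0.01 -0.00 F [-0.13  0.08  3.02] T [-0.155 -0.072 -0.014] w 13.9 ff 25.0
t13.35 p [467.3 -30.1  73.5] yaw_y 10.5 tilt 0.01 -0.00 F [-0.71 -0.94  6.4 ] T [-0.105  0.131 -0.044] w 13.7 ff 25.0
```

Hard stop at TCP z 73.5, where the collar was expected (73.8): the gauge is home. Now opening, going straight down around the barrel and gripping.

```bash

python3 -m crank '[[[0,0,-0.3],[0,0,0],0.1],[[0,0,0],[0,0,0],0.2],[[0,0,0],[0,0,0],0.4],[[0,0,0],[0,0,0],0.6],[[0,0,0],[0,0,0],0.6],[[0,0,0],[0,0,0],0.6],[[0,0,0],[0,0,0],0.6]]'>/dev/null; python3 g.py 4 4 &&
python3 -m crank '[[[0,0,5],[0,0,0],0.6],[[0,0,10],[0,0,0],0.6],[[0,0,0],[0,0,0],0.6]]'>/dev/null && python3 g.py 4 4 &&
python3 -m crank '[[[0,0,13],[0,0,0],0.6],[[0,0,10],[0,0,0],0.6],[[0,0,4],[0,0,0],0.6],[[0,0,0],[0,0,0],0.6]]'>/dev/null && python3 g.py 4 4 &&
python3 -m crank '[[[0,0,0],[0,0,0],0.4],[[0,0,0],[0,0,0],0.3],[[0,0,0],[0,0,0],0.3],[[0,0,0],[0,0,0],0.3],[[0,0,0],[0,0,0],0.3]]' 8 >/dev/null && python3 g.py 40 40
python3 -m crank '[[[0,0,0],[0,0,0],0.3],[[0,0,0],[0,0,0],0.3]]' 25 >/dev/null ; python3 g.py 40 40
python3 -c "
from h import *
snap('scene','s4.png',(210,100,330,190),6.6)"
```

```text
t13.93 p [467.2 -30.1  73.4] yaw_y 10.5 tilt -0.00 0.00 F [-0.27 -0.44 -0.76] T [-0.008 -0.04  -0.035] w 47.5 ff 0.0
t14.18 p [466.3 -30.   56.2] yaw_y 10.5 tilt -0.14 0.02 F [-0.65 -0.56  0.03] T [-0.026 -0.099 -0.031] w 55.8 ff 0.0
t14.52 p [466.4 -30.   29.8] yaw_y 10.5 tilt -0.14 0.02 F [-1.59  0.16 -0.05] T [-0.042 -0.133 -0.008] w 55.8 ff 0.0
t14.93 p [467.5 -30.1  31.9] yaw_y 10.5 tilt 0.05 -0.00 F [0.5  0.56 1.29] T [-0.071 -0.114 -0.001] w 31.6 ff 8.0
t15.10 p [467.5 -30.1  31.9] yaw_y 10.6 tilt 0.05 -0.00 F [ 1.   -1.21  3.67] T [-0.026 -0.18   0.02 ] w 31.2 ff 25.0
```

View pics/s4.png

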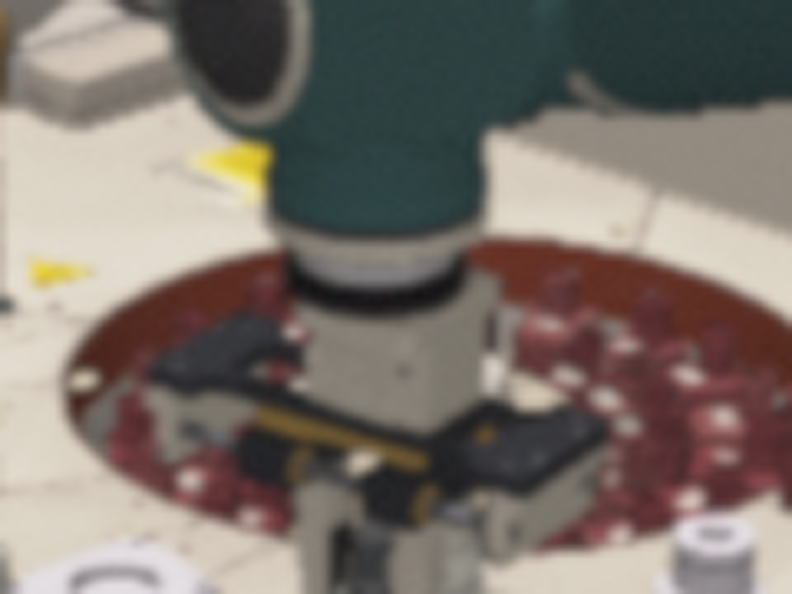

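The scene crop shows the fingers around the barrel, with the handle between them and the dock's empty ring free at lower left (115,575). The width of 31.2 mm fits the 32 mm barrel. Before lifting, I'll refine the dock place by fitting the rim in the pictures, corrected with the carriers already touched.

```bash
python3 - <<'E'
from h import *
from scipy.optimize import minimize
np.set_printoptions(precision=2,suppress=True)
th=np.linspace(0,2*np.pi,72,endpoint=False)
def fit(im,cam,c0,z,rs):
    g=cv2.GaussianBlur(cv2.cvtColor(im,cv2.COLOR_BGR2GRAY),(0,0),.6).astype(np.float32)
    def cost(c):
        tot=0
        for r in rs:
            q=np.array([proj(cam,[c[0]+r*np.cos(t),c[1]+r*np.sin(t),z]) for t in th],np.float32)
            tot+=cv2.remap(g,q[:,0].copy(),q[:,1].copy(),cv2.INTER_CUBIC).mean()
        return tot/len(rs)
    best=min((cost((c0[0]+a,c0[1]+b)),a,b) for a in range(-4,5,2) for b in range(-4,5,2))
    r=minimize(cost,[c0[0]+best[1],c0[1]+best[2]],method='Nelder-Mead',options=dict(xatol=.05,fatol=.01))
    return r.x,r.fun
for f,cam in [('raw_t0.png','top'),('t3.png','top'),('raw_s0.png','scene')]:
    im=cv2.imread('pics/'+f)
    print(f,'dock',*[fit(im,cam,(613.4,-11.9),18,[r])for r in(20.5,21,21.5)])
    for n,c in [('cl',(457,27)),('cm',(467.3,-30.1)),('cr',(478,-87.1))]:
        print('  ',n,fit(im,cam,c,20.,[19.]))
E
```

```text
Traceback (most recent call last):
  File "h.py", line 11, in proj
    K,E,_=P(n); c=E[:3,:3]@np.array(p,float)+E[:3,3]; c=c*[1,-1,-1]; q=K@c; return q[:2]/q[2]
          ~^^^
  File "h.py", line 9, in P
    m=viewer.camera_model(n); return np.array(m['camera_matrix']),np.array(m['extrinsics']),m
ValueError: time passes only in moves, steps and waits
```

Too many calibration calls; I'll cache the model.

```bash
sed -i 's/^def P(n):/import functools\n@functools.cache\ndef P(n):/' h.py; cat > fit.py <<'E'
from h import *
from scipy.optimize import minimize
np.set_printoptions(precision=2,suppress=True)
th=np.linspace(0,2*np.pi,72,endpoint=False)
def fit(im,cam,c0,z,r):
    g=cv2.GaussianBlur(cv2.cvtColor(im,cv2.COLOR_BGR2GRAY),(0,0),.6).astype(np.float32)
    def cost(c):
        q=np.array([proj(cam,[c[0]+r*np.cos(t),c[1]+r*np.sin(t),z]) for t in th],np.float32)
        return float(cv2.remap(g,q[:,0].copy(),q[:,1].copy(),cv2.INTER_CUBIC).mean())
    best=min((cost((c0[0]+a,c0[1]+b)),a,b) for a in range(-4,5,2) for b in range(-4,5,2))
    r=minimize(cost,[c0[0]+best[1],c0[1]+best[2]],method='Nelder-Mead',options=dict(xatol=.05,fatol=.01))
    return r.x,round(r.fun)
if __name__=='__main__':
  for f,cam in [('raw_t0.png','top'),('t3.png','top'),('raw_s0.png','scene')]:
    im=cv2.imread('pics/'+f)
    print(f,'dock',*[fit(im,cam,(613.4,-11.9),18,r)for r in(20.5,21,21.5)])
    for n,c in [('cl',(457,27)),('cm',(467.3,-30.1)),('cr',(478,-87.1))]:
        print('  ',n,fit(im,cam,c,20.,19.))
E
python3 fit.py
```

```text
raw_t0.png dock (array([615.21, -12.93]), 166) (array([614.87, -13.05]), 166) (array([721.98, -13.66]), 133)
   cl (array([458.96,  26.43]), 112)
   cm (array([469.48, -31.31]), 110)
   cr (array([480.25, -88.95]), 111)
t3.png dock (array([473.19, -69.63]), 39) (array([554.32, -39.27]), 50) (array([722.16, -13.95]), 139)
   cl (array([458.96,  26.42]), 117)
   cm (array([471.59, -32.25]), 54)
   cr (array([453.03, -82.68]), 36)
raw_s0.png dock (array([577.08,  -8.08]), 156) (array([577.62,  -8.25]), 157) (array([578.28,  -8.41]), 158)
   cl (array([456.38,  26.77]), 117)
   cm (array([468.54, -29.19]), 109)
   cr (array([478.73, -85.59]), 110)
```

```bash

python3 -m crank '[[[0,0,-3],[0,0,0],0.3],[[0,0,-7],[0,0,0],0.3],[[0,0,-15],[0,0,0],0.3],[[0,0,-12],[0,0,0],0.3],[[0,0,-3],[0,0,0],0.3],[[0,0,0],[0,0,0],0.3]]' 25 >/dev/null; python3 g.py 40 40
python3 -c "
from h import *
plan([613,-11.8,72],None,step=36,ops='0.3')"
```

```text
t15.65 p [467.6 -30.1  72.6] yaw_y 10.6 tilt 0.09 -0.01 F [ 0.15  0.7  -3.14] T [ 0.013 -0.107 -0.067] w 31.0 ff 25.0
5 turn/row [0. 0. 0.]
[[-1.7, 29.3, 0.2],[0.0, 0.0, 0.0],0.3],[[-1.7, 29.3, 0.2],[0.0, 0.0, 0.0],0.3],[[-1.7, 29.3, 0.2],[0.0, 0.0, 0.0],0.3],[[-1.7, 29.3, 0.2],[0.0, 0.0, 0.0],0.3],[[-1.7, 29.3, 0.2],[0.0, 0.0, 0.0],0.3],
```

```bash

python3 -m crank '[[[-2,29,0],[0,0,0],0.3],[[-2,30,0],[0,0,0],0.3],[[-1.5,30,0],[0,0,0],0.3],[[-1.5,29,0],[0,0,0],0.3],[[-1.5,28.5,5],[0,0,0],0.3],[[0,0,10],[0,0,0],0.3],[[0,0,5],[0,0,0],0.3],[[0,0,0],[0,0,0],0.3]]' >/dev/null; python3 -m crank '[[[0,0,0],[0,0,0],0.3],[[0,0,0],[0,0,0],0.3]]' >/dev/null
python3 -c "
from h import *
st()
snap('scene','s5.png',(185,130,265,190),9.9)
print(proj('scene',[613,-11.8,18]))
snap('top','t5.png')"; python3 g.py 40 40
```

```text
t16.48 p [612.3 -11.7  51.9] yaw_y 10.5 tilt 0.02 -0.00 F [-0.96 -0.22 -2.32] T [-0.026 -0.127  0.022] w 31.2 ff 25.0
[226.99248083 187.79990738]
t16.58 p [612.6 -11.7  52.3] yaw_y 10.5 tilt 0.06 -0.01 F [-0.21 -0.69 -2.95] T [ 0.003 -0.051 -0.019] w 30.8 ff 25.0
```

View pics/s5.png

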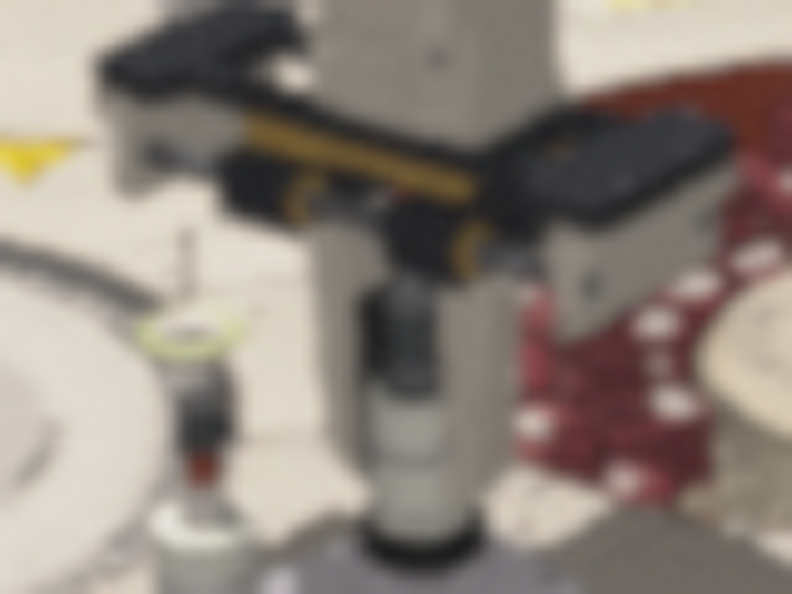

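The carrier hangs upright, gauge in it, above the dock. Its axis at pixel x≈418 in the crop (227.2 in the full picture) matches the projected pocket (227.0). Lowering with the force guard.

```bash

python3 -m crank '[[[0,0.3,6],[0,0,0],0.3],[[0,0,3],[0,0,0],0.3],[[0,0,0],[0,0,0],0.3]]' >/dev/null; python3 g.py 3 4 &&
python3 -m crank '[[[0,0,1],[0,0,0],0.3],[[0,0,0.5],[0,0,0],0.3],[[0,0,0],[0,0,0],0.3]]' >/dev/null && python3 g.py 2 4 &&
python3 -m crank '[[[0,0,0.5],[0,0,0],0.3],[[0,0,0],[0,0,0],0.3]]' >/dev/null && python3 g.py 2 4 &&
python3 -m crank '[[[0,0,0.5],[0,0,0],0.3],[[0,0,0],[0,0,0],0.3]]' >/dev/null && python3 g.py 2 4 &&
python3 -m crank '[[[0,0,0.5],[0,0,0],0.3],[[0,0,0],[0,0,0],0.3]]' >/dev/null && python3 g.py 2 4 &&
python3 -m crank '[[[0,0,0.5],[0,0,0],0.3],[[0,0,0],[0,0,0],0.3]]' >/dev/null && python3 g.py 2 4 &&
python3 -m crank '[[[0,0,0.5],[0,0,0],0.3],[[0,0,0],[0,0,0],0.3]]' >/dev/null && python3 g.py 2 4 
```

```text
t16.83 p [612.6 -11.6  41.5] yaw_y 10.5 tilt -0.06 0.00 F [ 1.19  1.45 -3.56] T [-0.068 -0.111  0.028] w 30.9 ff 25.0
t17.08 p [613.1 -11.6  40.9] yaw_y 10.5 tilt -0.00 -0.00 F [ 0.    0.41 -3.13] T [-0.021 -0.126 -0.065] w 31.2 ff 25.0
t17.25 p [613.2 -11.5  40.7] yaw_y 10.6 tilt 0.02 -0.00 F [-0.37 -0.01 -0.07] T [-0.126  0.117 -0.06 ] w 31.3 ff 25.0
t17.42 p [613.4 -11.6  40.5] yaw_y 10.6 tilt 0.04 -0.01 F [-0.71  0.19  2.7 ] T [-0.092  0.149  0.054] w 31.1 ff 25.0
```

Contact is at rim height (TCP z 40.8, underside ≈18), and the moment says it bears on the −x side. Shifting +x a little and trying again.

```bash

python3 -m crank '[[[0,0,-0.6],[0,0,0],0.3],[[0.1,1,0],[0,0,0],0.3],[[0,0,0.3],[0,0,0],0.3],[[0,0,0],[0,0,0],0.3]]' >/dev/null; python3 g.py 2 4 &&
python3 -m crank '[[[0,0,0.4],[0,0,0],0.3],[[0,0,0],[0,0,0],0.3]]' >/dev/null && python3 g.py 2 4 &&
python3 -m crank '[[[0,0,0.4],[0,0,0],0.3],[[0,0,0],[0,0,0],0.3]]' >/dev/null && python3 g.py 2 4 &&
python3 -m crank '[[[0,0,0.4],[0,0,0],0.3],[[0,0,0],[0,0,0],0.3]]' >/dev/null && python3 g.py 2 4 
```

```text
t17.75 p [614.  -11.3  39.9] yaw_y 10.5 tilt -0.01 -0.00 F [ 1.14 -0.45 -2.39] T [-0.119 -0.318 -0.019] w 30.9 ff 25.0
t17.92 p [614.  -11.3  39.6] yaw_y 10.5 tilt -0.01 0.00 F [ 0.42 -0.75 -2.49] T [-0.221 -0.303 -0.03 ] w 31.2 ff 25.0
t18.08 p [614.  -11.3  39.3] yaw_y 10.5 tilt -0.00 -0.00 F [ 0.69 -1.7  -2.19] T [-0.16  -0.307  0.015] w 30.8 ff 25.0
t18.25 p [614.  -11.3  39. ] yaw_y 10.5 tilt 0.00 -0.00 F [ 1.91 -0.94 -3.25] T [-0.116 -0.318  0.004] w 31.2 ff 25.0
```

It is in the pocket. Lowering to the floor.

```bash

python3 -m crank '[[[0,0.2,1],[0,0,0],0.3],[[0,0,1],[0,0,0],0.3],[[0,0,0],[0,0,0],0.3]]' >/dev/null; python3 g.py 1 5 &&
python3 -m crank '[[[0,0,1],[0,0,0],0.3],[[0,0,1],[0,0,0],0.3],[[0,0,0],[0,0,0],0.3]]' >/dev/null && python3 g.py 1 5 &&
python3 -m crank '[[[0,0,1],[0,0,0],0.3],[[0,0,0.7],[0,0,0],0.3],[[0,0,0],[0,0,0],0.3]]' >/dev/null && python3 g.py 1 5 &&
python3 -m crank '[[[0,0,0.5],[0,0,0],0.3],[[0,0,0],[0,0,0],0.3]]' >/dev/null && python3 g.py 1 5 &&
python3 -m crank '[[[0,0,0.4],[0,0,0],0.3],[[0,0,0],[0,0,0],0.3]]' >/dev/null && python3 g.py 1 5 &&
python3 -m crank '[[[0,0,0.3],[0,0,0],0.3],[[0,0,0],[0,0,0],0.3]]' >/dev/null && python3 g.py 1 5 &&
python3 -m crank '[[[0,0,0.3],[0,0,0],0.3],[[0,0,0],[0,0,0],0.3]]' >/dev/null && python3 g.py 1 5 
```

```text
t18.50 p [614.2 -11.2  36.8] yaw_y 10.5 tilt -0.01 -0.00 F [ 1.3  -0.5  -3.48] T [-0.181 -0.368 -0.076] w 30.8 ff 25.0
t18.75 p [614.2 -11.3  34.8] yaw_y 10.5 tilt -0.01 -0.00 F [ 1.07 -0.85 -2.77] T [-0.139 -0.337 -0.003] w 31.2 ff 25.0
t19.00 p [614.2 -11.2  33.2] yaw_y 10.6 tilt -0.01 0.00 F [ 0.62 -0.45 -2.89] T [-0.197 -0.35   0.014] w 31.0 ff 25.0
t19.17 p [614.2 -11.2  32.8] yaw_y 10.6 tilt -0.00 0.00 F [ 0.88 -0.63 -3.33] T [-0.114 -0.299  0.002] w 31.1 ff 25.0
t19.33 p [614.2 -11.2  32.4] yaw_y 10.5 tilt -0.00 -0.00 F [ 0.73 -0.87 -3.1 ] T [-0.213 -0.29  -0.022] w 31.2 ff 25.0
t19.50 p [614.2 -11.2  32.1] yaw_y 10.6 tilt 0.00 -0.00 F [ 0.67 -0.13 -2.12] T [-0.198 -0.273 -0.022] w 31.0 ff 25.0
t19.67 p [614.3 -11.2  31.9] yaw_y 10.5 tilt 0.00 -0.00 F [ 0.72 -1.36 -1.83] T [-0.235 -0.256 -0.013] w 31.3 ff 25.0
```

```bash

python3 -m crank '[[[0,0,0.2],[0,0,0],0.3],[[0,0,0],[0,0,0],0.3]]' >/dev/null; python3 g.py 1 5 &&
python3 -m crank '[[[0,0,0.2],[0,0,0],0.3],[[0,0,0],[0,0,0],0.3]]' >/dev/null && python3 g.py 1 5 &&
python3 -m crank '[[[0,0,0.2],[0,0,0],0.3],[[0,0,0],[0,0,0],0.3]]' >/dev/null && python3 g.py 1 5 &&
python3 -m crank '[[[0,0,0.2],[0,0,0],0.3],[[0,0,0],[0,0,0],0.3]]' >/dev/null && python3 g.py 1 5
```

```text
t19.83 p [614.3 -11.2  31.8] yaw_y 10.6 tilt 0.00 -0.00 F [-0.68 -1.14  0.95] T [-0.212  0.069  0.013] w 31.1 ff 25.0
t20.00 p [614.3 -11.3  31.8] yaw_y 10.5 tilt 0.01 -0.00 F [-2.42 -1.1   5.49] T [-0.234  0.358  0.004] w 30.9 ff 25.0
```

Floor reached at TCP z 31.8, the same as in the rack. Releasing and rising straight up.

```bash

python3 -m crank '[[[0,0,-0.3],[0,0,0],0.3],[[0,0,0],[0,0,0],0.34]]' 3 >/dev/null; python3 g.py 40 40
python3 -m crank '[[[0,0,0],[0,0,0],0.4],[[0,0,0],[0,0,0],0.5],[[0,0,0],[0,0,0],0.6],[[0,0,0],[0,0,0],0.6],[[0,0,0],[0,0,0],0.6]]' >/dev/null; python3 g.py 3 3 &&
python3 -m crank '[[[0,0,-5],[0,0,0],0.6],[[0,0,-15],[0,0,0],0.6],[[0,0,-25],[0,0,0],0.6],[[0,0,-30],[0,0,0],0.6],[[0,0,-30],[0,0,0],0.6],[[0,0,-30],[0,0,0],0.6],[[0,0,-30],[0,0,0],0.6],[[0,0,0],[0,0,0],0.6]]' >/dev/null; python3 g.py 3 3
python3 -m crank '[[[-30,-20,0],[0,0,0],0.6],[[-35,-20,0],[0,0,0],0.6],[[-35,-20,0],[0,0,0],0.6],[[-35,-20,0],[0,0,0],0.6],[[-35,-20,0],[0,0,0],0.6],[[-35,-20,0],[0,0,0],0.6],[[-30,-20,0],[0,0,0],0.6],[[0,0,0],[0,0,0],0.6]]' >/dev/null; python3 g.py 3 3
python3 - <<'E'
from h import *
snap('scene','s6.png'); snap('top','t6.png')
a=cv2.imread('pics/s6.png')[130:250,165:295]; b=cv2.imread('pics/t6.png')[135:255,190:320]
cv2.imwrite('pics/final.png',np.vstack([cv2.resize(np.hstack([a,b]),(800,369),interpolation=2)]))
d=lambda f,g:np.abs(cv2.imread(f).astype(int)-cv2.imread(g)).max(2)
E
```

```text
t20.17 p [614.3 -11.2  31.8] yaw_y 10.6 tilt 0.01 0.00 F [-1.75 -0.76  2.77] T [-0.239  0.06   0.012] w 32.2 ff 1.5
t20.58 p [614.2 -11.2  31.7] yaw_y 10.6 tilt -0.00 0.00 F [0.93 0.22 0.36] T [-0.062 -0.099 -0.05 ] w 54.5 ff 0.0
t21.25 p [615.9 -11.3 204. ] yaw_y 10.6 tilt 0.47 -0.03 F [1.33 0.21 0.48] T [-0.046 -0.078  0.014] w 55.7 ff 0.0
t21.92 p [ 517.4 -272.5  196.9] yaw_y 10.3 tilt -0.02 -0.08 F [0.47 0.16 0.42] T [-0.006 -0.126  0.008] w 55.4 ff 0.0
```

View pics/final.png

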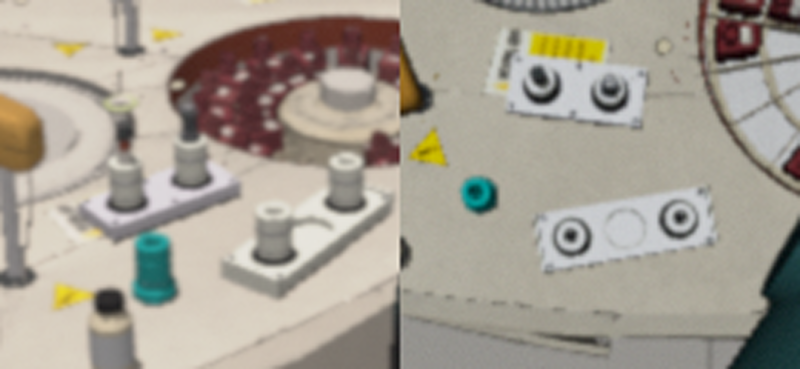

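The final view shows the carrier with the gauge upright in the dock at (192,160) in the left half. The collar sits on the barrel, and the other two carriers stand in their rack places. The turquoise one, the tube and the bottle look undisturbed.

```bash
python3 -c "
from bench import workorder
print(workorder.close_job())"
```

```text
the job is handed in; nothing more can be done
None
```

The middle carrier was the sound one: it took the gauge down to its collar and now stands seated in the dock's empty place, gauge home. The right carrier stopped the gauge hard about 13 mm down, with no yield at about 8.6 N, and was left in the rack; the left one was not tried. The job is handed in at about 22 s; I have no verdict.

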